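# Clear the catch tray, then wedge it up off its base

### The job

Take the two capped vials out of the small capping unit's hinged catch tray and stand them upright in the grey tote. Then take the levelling wedge by its upright grip and push its thin end under the middle of the empty tray's front edge, flat on the worktop, until that edge has just lifted off the base, by about 4 mm, and finish there still gripping the wedge, with the tray resting on the wedge alone. Leave the red-capped bottle and the petri dish where they are.

Things in the scene. Friction and masses are not known exactly. Their poses are not given: they have to be found in the camera images.
- capper: Bench capping unit, fixed. Two dark side rails (inner faces 124 mm apart, 11 mm high) under a steel catch tray; behind it a white housing 150 mm wide, 76 mm high, its front face 152 mm behind the tray's front edge. Origin: on the worktop straight below the middle of that edge; x from the edge back to the housing (the wedge is pushed this way), y left along the edge, z up.
- tray (a joint): Angle (rad) of the catch tray about its hinge, 140 mm behind the origin of capper and 28 mm up. 0: down on its base; positive: front edge raised (0.029 = 4 mm). Shallow tray 140 mm deep, 120 mm wide, floor 20 mm above the worktop, front wall to 31 mm, side walls to 34 mm; about 0.6 kg, turns easily, falls back if unsupported. The space under it between the rails is empty.
- tray_edge (a point): Lowest point, in the middle, of the tray's front edge: a rolled edge 8 mm thick and 120 mm long, whose centre line is 4 mm above this point. 14 mm above the worktop when the tray is down; it rises as the tray is lifted.
- wedge: Loose bare-metal levelling wedge, flat on the worktop, 36 mm wide, 0.18 kg. Underside from x = -18 to +97 mm; top level at 24 mm height to x = +17, then slopes evenly to 4 mm at x = +96, the thin end. On the thick end an upright grip, 30 mm (x) by 14 mm (y), from 24 to 64 mm height, to be pinched across its 14 mm. Origin: underside, below the middle of the grip; x to the thin end, z up.
- wedge_tip (a point): Middle of the wedge's thin end, on its underside, 97 mm from the origin of wedge. With the wedge flat and straight it first touches the lowered tray edge when this point is about 40 mm behind the edge; 4 mm of lift needs about 56 mm (1 mm of lift per 4 mm of push).
- tote: Loose shallow grey plastic tote, open at the top, 130 mm (x) by 170 mm (y), 38 mm high with a 40 mm high rim, walls 4 mm, floor about 4 mm thick, 0.35 kg. Origin: middle of the underside; x along the short side, z up. It stands on the left or on the right of the capping unit, and the wedge lies on the other side.
- vial_a: One of two equal finished vials, 40 mm across and 58 mm high, standing in the catch tray: dark round body up to 30 mm, pink cap 34 mm across from 30 to 58 mm. About 0.03 kg. Origin: middle of the underside, z up. The two stand side by side, their axes 58 to 74 mm apart.
- vial_b: The other finished vial, same as vial_a.
- bottle: Bystander: small bottle with a red cap and purple content, 56 mm across, 120 mm high, beyond the work on the left. Origin: middle of the underside.
- petri: Bystander: flat round lidded dish 68 mm across, 15 mm high, beyond the work on the right. Origin: middle of the underside.
There are look-alikes about, which are no part of the job. Leave any yellow look-alike of the vial_b alone.

How it is judged:
On the way:
1. both vials stand in the tote, let go, while the tray is still down (x of vial_a in the frame of tote between -0.055 and 0.055 m and y of vial_a in the frame of tote between -0.075 and 0.075 m and z of each of vial_a, vial_b in the frame of tote below 0.012 m and angle between each of vial_a, vial_b's own z axis and vertical below 0.2 rad and contact force between the fingers and vial_a below 0.2 N and linear speed of each of vial_a, vial_b below 0.02 m/s and x of vial_b in the frame of tote between -0.055 and 0.055 m and y of vial_b in the frame of tote between -0.075 and 0.075 m and contact force between the fingers and vial_b below 0.2 N and height (world z) of tray_edge below 0.015 m), for 0.2 s.
At the end, for the whole second after the job is handed in: Both vials stand upright in the tote, let go, at rest; the tray's front edge is still, 1.5 to 7 mm above its lowered place, carried by the wedge, untouched by the robot; the wedge lies flat, thin end within 35 mm of the middle and over 30 mm in, and the fingers grip it (x of vial_a in the frame of tote between -0.055 and 0.055 m and y of vial_a in the frame of tote between -0.075 and 0.075 m and z of each of vial_a, vial_b in the frame of tote below 0.012 m and angle between each of vial_a, vial_b's own z axis and vertical below 0.2 rad and contact force between the fingers and vial_a below 0.2 N and linear speed of each of vial_a, vial_b below 0.02 m/s and x of vial_b in the frame of tote between -0.055 and 0.055 m and y of vial_b in the frame of tote between -0.075 and 0.075 m and contact force between the fingers and vial_b below 0.2 N and height (world z) of tray_edge between 0.0155 and 0.021 m and velocity of joint tray between -0.02 and 0.02 rad/s and contact force between wedge and tray above 0.5 N and contact force between each of the arm, the fingers and tray below 0.2 N and contact force between the fingers and wedge above 3 N and height (world z) of wedge below 0.004 m and angle between wedge's own z axis and vertical below 0.06 rad and linear speed of wedge below 0.01 m/s and y of wedge_tip in the frame of capper between -0.035 and 0.035 m and x of wedge_tip in the frame of capper above 0.03 m); the arm keeps its last pose, push and grip.
It fails at once if the bottle is moved more than 25 mm (distance of bottle from where it was at the start of the episode above 0.025 m).
It fails at once if the petri dish is moved more than 25 mm (distance of petri from where it was at the start of the episode above 0.025 m).
It also fails if it takes over 66 s, if anything falls off the work surface, if the arm or the gripper's body presses on something with over 40 N, if the wrist force passes 120 N, or if a joint passes its speed limit or range.

### The arm

A 6-joint arm with a two-finger parallel gripper is mounted at the origin on a cart in front of the work surface, level with it; the furniture and walls round the work are solid. World frame = base frame: x ahead of the robot, y to its left, z up, the work surface at z = 0. Lengths are in m, angles in rad, forces in N, time in s.
With the tool pointing down it reaches from about 0.3 to 0.775 m from the base axis. Payload 14.6 kg.
Tool frame: the origin (TCP) lies at the very end of the fingers, on their centre line; the grasp point (between the pads) lies 19 mm behind it; y points along the fingers, x is the direction in which the jaws open and shut, and the axes are right-handed (so a half turn about y gives the same grasp; the last joint's range is limited). The gripper opens to 94 mm and grips with 3 to 60 N. Pads are 16 mm wide; open, the fingers measure 119 mm over their backs; the gripper's body (75 mm by 177 mm) begins 78 mm behind the grasp point.
Start: joints at [-1.172, 0.3, 1.521, -0, 1.321, -0.067], TCP at [0.247, -0.491, 0.205] pointing down, gripper open.
Joint ranges: [-3.03, 3.03], [-0.79, 2.21], [0.23, 2.52], [-1.04, 4.18], [0, 3.07], [-2.55, 2.55]. Speed limits (rad/s): [2.22, 2.22, 2.57, 3.14, 3.14, 3.14].

### API

Orientations are given as [roll, pitch, yaw] about the fixed x, y, z axes, in that order (R = Rz(yaw) Ry(pitch) Rx(roll)).
In Python, from station import * gives the robot as it stands.
- The arm moves only by the tool send_rows, never from a script. Its argument "series" is text: rows parted by semicolons, each of 7 numbers parted by spaces: the turn, a rotation vector about the tool's x, y, z in units of 5 degrees (1.0 is 5 degrees), then the shift along the tool's x, y, z in cm, then the opening, from -1 (shut) to 1 (fully open). A call has exactly 10 rows; each row is the pose to reach, as a shift and turn from the pose commanded when the call began, along the tool's axes at that moment; what a row does not reach only later rows make up. A row lasts 1/12 s, in which the tool goes at most 41.7 mm and 7.16 degrees, less where a joint would pass 70% of its speed; a pose out of reach is approached as far as the arm can. A call with a gripper value outside its range is refused whole. The fingers move at their own pace and stop on an object; "newtons" is the grip in N (left out, the last holds). Time passes only in rows, so rows that repeat a pose let the fingers close, or fill a call up. It gives the time, the measured TCP pose, the force and the opening at its end, in the units of the state.
- get_obs(): the state, without advancing time (a new reading comes with each control period).
- camera(name): name is "scene" or "top" or "wrist"; returns the picture (384x512x3 uint8, red, green, blue); there is no depth.
- camera_info(name): a dict with "K" (3x3 intrinsics, pixels), "R" (3x3) and "t" (3): a world point X has camera coordinates R X + t; the wrist camera has in their place "mount" (4x4, takes a point from camera to tool coordinates, whose origin is the TCP and whose axes are the tool frame's). Camera axes: x right, y down, z forward; pixel columns grow to the right and rows downward; lengths in m; the calibration is good to about 2 mm. A picture is of the moment at which its call begins: read the wrist's pose just before it. camera_info takes no time and is no camera call.
- hand_in(): hands the job in, once; it reports no verdict.
The state is a dict: "time_s": time; "qpos": joint angles; "joint_vel": joint speeds; "tau": joint torques, N m; "ee_pos": TCP position; "eef_rot": TCP orientation; "force": force on the tool from outside, world axes, zero at the start; "moment": the same for the moment, N m; "grip_width": finger opening in m.
Only numpy, scipy, OpenCV 4.12 (cv2) and the standard library are available. Lean on these libraries where they do the work, as an engineer would, in place of code of your own. Each camera call takes 0.05 s, during which the arm holds its last target. There are 200 camera calls.

## Working session

There is one attempt and no reset: what is moved stays moved. The work goes in short steps, Python scripts to look and compute and a tool call to move; the robot and the scene stay as the last step left them, time stands still between calls to the robot, and variables do not carry over. Pictures are saved under pics/ and viewed, on a budget of 10 in all, crops included, one or two more only if the job needs it, and the job is handed in when it is done.

Besides the shell and the picture viewer there is one more tool, called after "Emit:" in YAML: its name, and indented under it one key for each argument. send_rows: Moves the arm, as the interface text tells. Its arguments: {"type":"object","properties":{"series":{"type":"string"},"newtons":{"type":"number"}},"required":["series"]}

```bash
mkdir -p pics; ls; python3 - <<'E'
from station import *
import cv2,numpy as np
o=get_obs();print(o)
for n in("scene","top"):
    im=camera(n);cv2.imwrite(f"pics/{n}0.png",im[:,:,::-1]);i=camera_info(n);print(n,i)
a=cv2.imread("pics/scene0.png");print(a.shape)
print(camera_info("wrist"))
E
```

```text
pics
{'time_s': 0.0, 'qpos': array([-1.17163442e+00,  3.00454257e-01,  1.52158503e+00,  5.45868894e-05,
        1.32071998e+00, -6.66063078e-02]), 'joint_vel': array([ 0.00209062, -0.0011072 , -0.00077635, -0.00059079,  0.00123421,
       -0.00101655]), 'tau': array([-4.39662963e-04, -5.31802726e+01, -3.52736056e+01,  7.08753197e-02,
        2.43863388e-02, -8.89891680e-05]), 'ee_pos': array([ 0.24691244, -0.49116027,  0.20489391]), 'eef_rot': array([-1.57066592e+00,  1.16051468e-03, -1.10504157e+00]), 'force': array([-0.37873514,  0.58951448, -0.83380308]), 'moment': array([-0.03257193, -0.00183356, -0.01149215]), 'grip_width': 0.09400576369637674}
scene {'K': array([[369.14024759,   0.        , 251.22936178],
       [  0.        , 369.14024759, 192.1518295 ],
       [  0.        ,   0.        ,   1.        ]]), 'R': array([[-0.82416952, -0.56590801,  0.02219744],
       [-0.28793686,  0.3849467 , -0.87687422],
       [ 0.48768531, -0.72908447, -0.48020711]]), 't': array([0.48540317, 0.2110393 , 0.68435204])}
top {'K': array([[407.96505654,   0.        , 249.58232918],
       [  0.        , 407.96505654, 186.11635684],
       [  0.        ,   0.        ,   1.        ]]), 'R': array([[ 0.05541362, -0.99845325,  0.00452001],
       [-0.97164668, -0.0549669 , -0.22995949],
       [ 0.22985225,  0.00835104, -0.97318971]]), 't': array([-0.02470017,  0.58685389,  0.92999062])}
(384, 512, 3)
{'K': array([[329.1577257 ,   0.        , 256.15403139],
       [  0.        , 329.1577257 , 193.60650769],
       [  0.        ,   0.        ,   1.        ]]), 'mount': array([[ 9.99999853e-01,  1.36324156e-04,  5.24892402e-04,
         1.36178567e-04],
       [-4.78293162e-04, -2.34481733e-01,  9.72120408e-01,
        -1.79836353e-01],
       [ 2.55601174e-04, -9.72120516e-01, -2.34481633e-01,
         6.74171793e-02],
       [ 0.00000000e+00,  0.00000000e+00,  0.00000000e+00,
         1.00000000e+00]])}
```

View pics/top0.png

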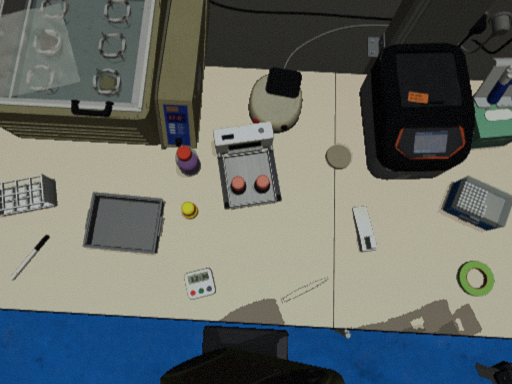

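View pics/scene0.png

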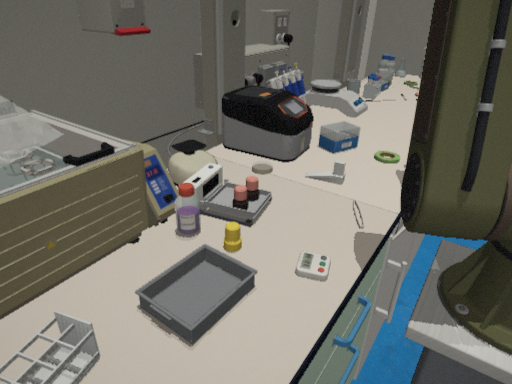

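The top view shows the tote at about (125,222), the tray at (250,180) with two pink caps at (238,184) and (262,183), and the wedge at (364,229). The round object at (189,210) is yellow, so it is the look-alike and I'll leave it. The vials are the two pink-capped, dark-bodied ones standing in the tray, which fits the description. One enlarged crop to confirm, with mask measurements.

```bash
cat > h.py <<'E'
from station import *
import cv2,numpy as np
from scipy.spatial.transform import Rotation as Ro
def ray(n,uv,o=None):
    i=camera_info(n);d=np.linalg.inv(i["K"])@[uv[0],uv[1],1]
    if n=="wrist":
        M=np.array(i["mount"]);R=Ro.from_euler("xyz",o["eef_rot"]).as_matrix()
        return R@M[:3,3]+o["ee_pos"],R@M[:3,:3]@d
    return -i["R"].T@i["t"],i["R"].T@d
def pt(n,uv,z,o=None):
    c,d=ray(n,uv,o);return c+d*(z-c[2])/d[2]
def blobs(m,amin=20):
    k,l,s,c=cv2.connectedComponentsWithStats(m.astype(np.uint8))
    return [(c[j],s[j]) for j in range(1,k) if s[j][4]>=amin]
def proj(n,X,o=None):
    i=camera_info(n)
    if n=="wrist":
        R=Ro.from_euler("xyz",o["eef_rot"]).as_matrix();M=np.array(i["mount"])
        p=M[:3,:3].T@(R.T@(np.array(X)-o["ee_pos"])-M[:3,3])
    else: p=i["R"]@np.array(X)+i["t"]
    p=i["K"]@p;return p[:2]/p[2]
E
python3 - <<'E'
from h import *
np.set_printoptions(precision=4,suppress=True)
a=cv2.imread("pics/top0.png")
c=cv2.resize(a[110:265,80:390],None,fx=2.5,fy=2.5,interpolation=cv2.INTER_CUBIC);cv2.imwrite("pics/crop0.png",c)
for n in("top","scene"):
    h=cv2.cvtColor(cv2.imread(f"pics/{n}0.png"),cv2.COLOR_BGR2HSV)
    m=((h[...,0]<12)|(h[...,0]>172))&(h[...,1]>60)&(h[...,1]<170)&(h[...,2]>90)
    for ce,s in blobs(m,60): print(n,ce,s,pt(n,ce,.066))
E
```

```text
top [262.3504 180.8905] [256 175  14  13 137] [ 0.6029 -0.0225  0.066 ]
top [237.5821 182.1194] [231 176  14  13 134] [0.5963 0.0382 0.066 ]
scene [245.3644 187.9271] [234 176  24  25 343] [0.5951 0.0197 0.066 ]
scene [185.7258 187.75  ] [178 183  17  14 124] [0.715  0.1083 0.066 ]
```

View pics/crop0.png

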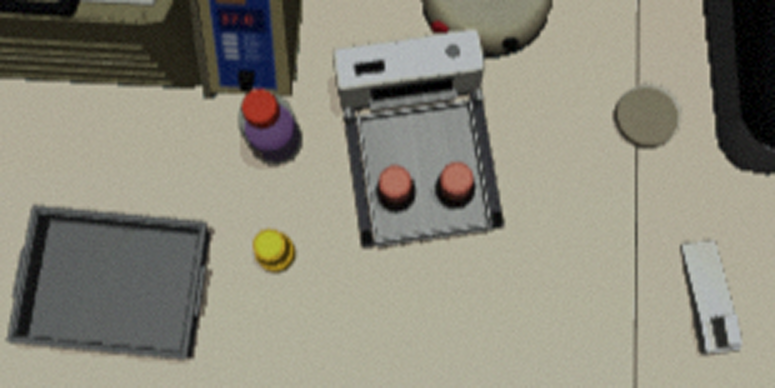

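Crop: two pink-capped dark vials stand in the tray at crop (396,183) and (457,180). The look-alike is yellow at (272,248), outside the tray. The tote corners are at about (35,207), (208,223), (190,356) and (12,341). The wedge's dark grip is at (720,332) and its thin end at (700,242).

```bash
python3 - <<'E'
from h import *
np.set_printoptions(precision=4,suppress=True)
f=lambda u,v,z:pt("top",(80+(u+.5)/2.5-.5,110+(v+.5)/2.5-.5),z)
T=[f(u,v,.04) for u,v in((35,207),(208,223),(190,356),(12,341))]
print("tote",T,np.mean(T,0)); print("sides",[np.linalg.norm(T[i]-T[i-1]) for i in range(4)])
d=T[0]-T[1];e=T[3]-T[2];print("tote y-dir deg",[np.degrees(np.arctan2(q[1],q[0])) for q in(d,e)])
a=cv2.imread("pics/top0.png");h=cv2.cvtColor(a,cv2.COLOR_BGR2HSV)
w=f(700,242,0.004);print("wedge thin end",w,"grip top", f(719,320,.064),"thick corners",f(705,353,.0),f(740,347,.0), "thin corners",f(683,244,.002),f(714,241,.002))
print("rail fronts",f(366,246,.0),f(498,228,.0))
print("house front top",f(340,82,.076),f(483,67,.076))
V=[pt("top",p,.066) for p in((237.6,182.1),(262.35,180.9))];v=V[0]-V[1];print(np.linalg.norm(v))
print("bottle",f(262,108,.12),"yellow",f(270,243,.058),"petri",f(646,115,.015))
E
```

```text
tote [array([0.5556, 0.3974, 0.04  ]), array([0.549 , 0.2228, 0.04  ]), array([0.4171, 0.2265, 0.04  ]), array([0.4218, 0.4006, 0.04  ])] [0.4859 0.3118 0.04  ]
sides [np.float64(0.13377635325287504), np.float64(0.17475021738185703), np.float64(0.13199381401856927), np.float64(0.17419895269879354)]
tote y-dir deg [np.float64(87.85927896966724), np.float64(88.44353856796131)]
wedge thin end [ 0.5646 -0.2782  0.004 ] grip top [ 0.4778 -0.2798  0.064 ] thick corners [ 0.4515 -0.2836  0.    ] [ 0.4595 -0.3191  0.    ] thin corners [ 0.5619 -0.2611  0.002 ] [ 0.5669 -0.2932  0.002 ]
rail fronts [0.5417 0.0661 0.    ] [ 0.5684 -0.0695  0.    ]
house front top [0.6922 0.0985 0.076 ] [ 0.7161 -0.0431  0.076 ]
0.060969076099045755
bottle [0.6469 0.1656 0.12  ] yellow [0.5292 0.1563 0.058 ] petri [ 0.6952 -0.2193  0.015 ]
```

Emit:
send_rows:
  series: "0 -14.8 0 -31.6 5.5 55 1;0 -14.8 0 -31.6 5.5 55 1;0 -14.8 0 -31.6 5.5 55 1;0 -14.8 0 -31.6 5.5 55 1;0 -14.8 0 -31.6 5.5 55 1;0 -14.8 0 -31.6 5.5 55 1;0 -14.8 0 -31.6 5.5 55 1;0 -14.8 0 -31.6 5.5 55 1;0 -14.8 0 -31.6 5.5 55 1;0 -14.8 0 -31.6 5.5 55 1"
  newtons: 12

```text
time_s: 0.93
ee_pos: [0.4764, -0.1429, 0.1692]
eef_rot: [-1.571, 0.0, 0.151]
force: [1.0, 0.2, -0.5]
grip_width: 0.094
```

```bash
cat >> h.py <<'E'
def go(x,y,z,yaw):
    "remaining move in row units: turn about tool y (5 deg), shift cm"
    o=get_obs();R=Ro.from_euler("xyz",o["eef_rot"]).as_matrix()
    T=(Ro.from_euler("xyz",[-np.pi/2,0,np.radians(yaw)])).as_matrix()
    rv=np.degrees(Ro.from_matrix(R.T@T).as_rotvec())/5
    s=R.T@(np.array([x,y,z])-o["ee_pos"])*100
    print("t",o["time_s"],"pos",o["ee_pos"].round(4),"yaw",np.degrees(o["eef_rot"]).round(1),"F",o["force"].round(1),"w",round(o["grip_width"],4))
    print("turn",rv.round(2),"shift",s.round(2))
E
python3 -c "
from h import *
go(.5963,.0382,.15,10.5)"
```

```text
t 0.9333 pos [ 0.4764 -0.1429  0.1692] yaw [-90.    0.    8.7] F [ 1.   0.2 -0.5] w 0.094
turn [-0.   -0.37 -0.  ] shift [14.59  1.92 16.1 ]
```

Emit:
send_rows:
  series: "0 -0.3 0 14.6 1.9 16.1 1;0 -0.3 0 14.6 1.9 16.1 1;0 -0.3 0 14.6 1.9 16.1 1;0 -0.3 0 14.6 1.9 16.1 1;0 -0.3 0 14.6 1.9 16.1 1;0 -0.3 0 14.6 1.9 16.1 1;0 -0.3 0 14.6 1.9 16.1 1;0 -0.3 0 14.6 1.9 16.1 1;0 -0.3 0 14.6 1.9 16.1 1;0 -0.3 0 14.6 1.9 16.1 1"

```text
time_s: 1.77
ee_pos: [0.5965, 0.0341, 0.1508]
eef_rot: [-1.571, -0.0, 0.17]
force: [-0.4, -0.3, 0.2]
grip_width: 0.0944
```

```bash
python3 - <<'E'
from h import *
np.set_printoptions(precision=4,suppress=True)
go(.5963,.0382,.053,10.5)
o=get_obs();a=camera("wrist")[:,:,::-1].copy();cv2.imwrite("pics/w1.png",a)
h=cv2.cvtColor(a,cv2.COLOR_BGR2HSV)
m=((h[...,0]<12)|(h[...,0]>172))&(h[...,1]>60)&(h[...,1]<170)&(h[...,2]>90)
for ce,s in blobs(m,200): print(ce,s,pt("wrist",ce,.07,o))
E
```

```text
t 1.7667 pos [0.5965 0.0341 0.1508] yaw [-90.   -0.    9.7] F [-0.4 -0.3  0.2] w 0.0944
turn [ 0.   -0.16  0.  ] shift [0.05 9.78 0.41]
[361.6546  29.9485] [348   0  42  50 524] [0.6506 0.1721 0.07  ]
[254.8283 191.1489] [ 235  169   40   44 1357] [0.5942 0.0403 0.07  ]
[250.9266 258.4669] [ 232  236   39   45 1403] [ 0.6009 -0.0186  0.07  ]
[436.488  252.6316] [431 242  13  22 209] [0.7558 0.0134 0.07  ]
```

View pics/w1.png

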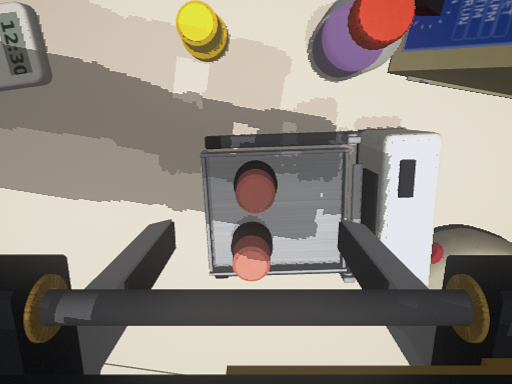

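The wrist view shows the two vials in the tray at (255,191) and (251,258), with the yellow vial and the bottle well clear. The heights and spacing (61 mm) agree with the top view.

```bash
python3 - <<'E'
from h import *
np.set_printoptions(precision=4,suppress=True)
go(.5955,.039,.053,10.5)
o=get_obs()
for p in((205,152),(212,275)):print(pt("wrist",p,.031,o))
E
```

```text
t 1.8167 pos [0.5966 0.0342 0.1508] yaw [-90.   -0.    9.7] F [-0.8  0.4 -0.3] w 0.0937
turn [ 0.   -0.16  0.  ] shift [-0.03  9.78  0.5 ]
[0.545  0.0597 0.031 ]
[ 0.5681 -0.0604  0.031 ]
```

Emit:
send_rows:
  series: "0 -0.2 0 0 3.5 0.5 1;0 -0.2 0 0 7 0.5 0.5;0 -0.2 0 0 9.8 0.5 0.2;0 -0.2 0 0 9.8 0.5 0;0 -0.2 0 0 9.8 0.5 -0.5;0 -0.2 0 0 9.8 0.5 -0.5;0 -0.2 0 0 9.8 0.5 -0.5;0 -0.2 0 0 9.8 0.5 -0.5;0 -0.2 0 0 9.8 0.5 -0.5;0 -0.2 0 0 9.8 0.5 -0.5"
  newtons: 12

```text
time_s: 2.65
ee_pos: [0.5964, 0.0404, 0.0533]
eef_rot: [-1.571, -0.001, 0.189]
force: [0.5, -0.1, 0.5]
grip_width: 0.0376
```

```bash
python3 -c "
from h import *
go(.486,.352,.13,10.5)"
```

```text
t 2.65 pos [0.5964 0.0404 0.0533] yaw [-90.   -0.1  10.8] F [ 0.5 -0.1  0.5] w 0.0376
turn [0.   0.06 0.01] shift [-4.99 -7.68 32.68]
```

Emit:
send_rows:
  series: "0 0 0 0 0 0 -0.8;0 0 0 0 0 0 -0.8;0 0 0 0 0 0 -0.8;0 0 0 0 0 0 -0.8;0 0 0 0 -2 0 -0.8;0 0 0 0 -5 0 -0.8;0 0 0 0 -7.7 0 -0.8;0 0 0 -1 -7.7 4 -0.8;0 0 0 -2 -7.7 8 -0.8;0 0 0 -2 -7.7 11 -0.8"

```text
time_s: 3.48
ee_pos: [0.5542, 0.1463, 0.1298]
eef_rot: [-1.571, -0.0, 0.188]
force: [0.7, 0.9, -0.8]
grip_width: 0.0339
```

```bash
python3 -c "
from h import *
go(.486,.352,.13,10.5)"
```

```text
t 3.4833 pos [0.5542 0.1463 0.1298] yaw [-90.   -0.   10.8] F [ 0.7  0.9 -0.8] w 0.0339
turn [-0.    0.06  0.  ] shift [-2.850e+00 -1.000e-02  2.148e+01]
```

Emit:
send_rows:
  series: "0 0 0 -2.8 0 21.4 -0.8;0 0 0 -2.8 0 21.4 -0.8;0 0 0 -2.8 0 21.4 -0.8;0 0 0 -2.8 0 21.4 -0.8;0 0 0 -2.8 0 21.4 -0.8;0 0 0 -2.8 0 21.4 -0.8;0 0 0 -2.8 0 21.4 -0.8;0 0 0 -2.8 4 21.4 -0.8;0 0 0 -2.8 6 21.4 -0.8;0 0 0 -2.8 6 21.4 -0.8"

```text
time_s: 4.32
ee_pos: [0.4868, 0.3471, 0.0651]
eef_rot: [-1.574, 0.007, 0.188]
force: [0.3, -1.2, -1.0]
grip_width: 0.0338
```

```bash
python3 - <<'E'
from h import *
np.set_printoptions(precision=4,suppress=True)
go(.486,.352,.039,10.5)
o=get_obs();a=camera("wrist")[:,:,::-1];cv2.imwrite("pics/w2.png",a)
E
```

```text
t 4.3167 pos [0.4868 0.3471 0.0651] yaw [-90.2   0.4  10.7] F [ 0.3 -1.2 -1. ] w 0.0338
turn [ 0.03  0.05 -0.08] shift [0.03 2.6  0.5 ]
```

View pics/w2.png

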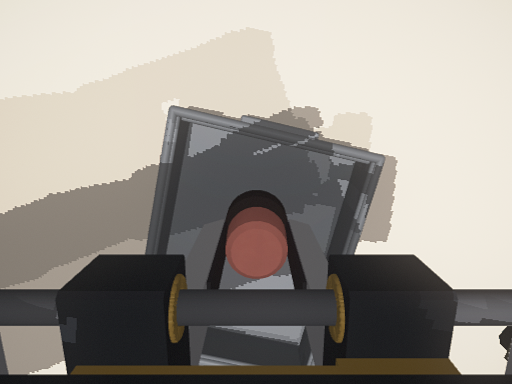

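The vial hangs upright inside the tote, with rim corners at (172,107) and (382,157). Lower it and let go.

Emit:
send_rows:
  series: "0 0 0 0 1.5 0.3 -0.8;0 0 0 0 2.5 0.3 -0.8;0 0 0 0 2.6 0.3 -0.8;0 0 0 0 2.6 0.3 -0.8;0 0 0 0 2.6 0.3 0.1;0 0 0 0 2.6 0.3 0.1;0 0 0 0 2.6 0.3 0.1;0 0 0 0 2.6 0.3 0.1;0 0 0 0 2.6 0.3 0.1;0 0 0 0 1.5 0.3 0.1"

```text
time_s: 5.2
ee_pos: [0.4868, 0.352, 0.0531]
eef_rot: [-1.572, 0.003, 0.189]
force: [-0.3, -0.3, -0.6]
grip_width: 0.0515
```

```bash
python3 - <<'E'
from h import *
np.set_printoptions(precision=4,suppress=True)
go(.603,-.0205,.14,10.8)
E
```

```text
t 5.2 pos [0.4868 0.352  0.0531] yaw [-90.1   0.2  10.8] F [-0.3 -0.3 -0.6] w 0.0515
turn [ 0.01  0.   -0.03] shift [  4.4   -8.66 -38.78]
```

Emit:
send_rows:
  series: "0 0 0 0 -4 0 0.1;0 0 0 0 -8 0 0.1;0 0 0 0.5 -8.6 -4 0.3;0 0 0 4.4 -8.6 -38.8 0.3;0 0 0 4.4 -8.6 -38.8 0.3;0 0 0 4.4 -8.6 -38.8 0.3;0 0 0 4.4 -8.6 -38.8 0.3;0 0 0 4.4 -8.6 -38.8 0.3;0 0 0 4.4 -8.6 -38.8 0.3;0 0 0 4.4 -8.6 -38.8 0.3"

```text
time_s: 6.03
ee_pos: [0.5866, 0.0336, 0.1417]
eef_rot: [-1.571, -0.001, 0.189]
force: [-0.3, 0.6, -0.0]
grip_width: 0.0614
```

```bash
python3 - <<'E'
from h import *
go(.603,-.0205,.14,10.8)
E
```

```text
t 6.0333 pos [0.5866 0.0336 0.1417] yaw [-90.   -0.1  10.8] F [-0.3  0.6 -0. ] w 0.0614
turn [0.   0.   0.01] shift [ 0.59  0.17 -5.62]
```

Emit:
send_rows:
  series: "0 0 0 0.6 0.2 -4 0.4;0 0 0 0.6 0.2 -5.6 0.4;0 0 0 0.6 0.2 -5.6 0.4;0 0 0 0.6 0.2 -5.6 0.4;0 0 0 0.6 0.2 -5.6 0.4;0 0 0 0.6 0.2 -5.6 0.4;0 0 0 0.6 0.2 -5.6 0.4;0 0 0 0.6 0.2 -5.6 0.4;0 0 0 0.6 0.2 -5.6 0.4;0 0 0 0.6 0.2 -5.6 0.4"

```text
time_s: 6.87
ee_pos: [0.6027, -0.0179, 0.1385]
eef_rot: [-1.571, -0.0, 0.189]
force: [-0.2, 0.6, -0.5]
grip_width: 0.0658
```

```bash
python3 - <<'E'
from h import *
np.set_printoptions(precision=4,suppress=True)
go(.603,-.0205,.0535,10.8)
o=get_obs();a=camera("wrist")[:,:,::-1];cv2.imwrite("pics/w3.png",a)
h=cv2.cvtColor(a,cv2.COLOR_BGR2HSV)
m=((h[...,0]<12)|(h[...,0]>172))&(h[...,1]>60)&(h[...,1]<170)&(h[...,2]>50)
for ce,s in blobs(m,500): print(ce,s,pt("wrist",ce,.07,o))
E
```

```text
t 6.8667 pos [ 0.6027 -0.0179  0.1385] yaw [-90.   -0.   10.8] F [-0.2  0.6 -0.5] w 0.0658
turn [0.   0.01 0.  ] shift [-0.01  8.5  -0.26]
[253.9738 203.9269] [ 233  181   42   47 1601] [ 0.601  -0.0191  0.07  ]
```

Emit:
send_rows:
  series: "0 0 0 -0.1 4 -0.1 0.4;0 0 0 -0.1 7.5 -0.1 0.4;0 0 0 -0.1 8.5 -0.1 0.2;0 0 0 -0.1 8.5 -0.1 -0.8;0 0 0 -0.1 8.5 -0.1 -0.8;0 0 0 -0.1 8.5 -0.1 -0.8;0 0 0 -0.1 8.5 -0.1 -0.8;0 0 0 -0.1 8.5 -0.1 -0.8;0 0 0 -0.1 8.5 -0.1 -0.8;0 0 0 -0.1 8.5 -0.1 -0.8"

```text
time_s: 7.75
ee_pos: [0.6028, -0.0195, 0.0554]
eef_rot: [-1.572, -0.003, 0.189]
force: [-1.0, -0.3, 7.3]
grip_width: 0.034
```

```bash
python3 - <<'E'
from h import *
go(.486,.277,.13,10.8)
E
```

```text
t 7.75 pos [ 0.6028 -0.0195  0.0554] yaw [-90.   -0.2  10.8] F [-1.  -0.3  7.3] w 0.034
turn [0.01 0.   0.03] shift [-5.89 -7.5  31.31]
```

Emit:
send_rows:
  series: "0 0 0 0 -1 0 -0.8;0 0 0 0 -4 0 -0.8;0 0 0 0 -7.7 0 -0.8;0 0 0 -1 -7.7 3 -0.8;0 0 0 -5.9 -7.7 31.3 -0.8;0 0 0 -5.9 -7.7 31.3 -0.8;0 0 0 -5.9 -7.7 31.3 -0.8;0 0 0 -5.9 -7.7 31.3 -0.8;0 0 0 -5.9 -7.7 31.3 -0.8;0 0 0 -5.9 -7.7 31.3 -0.8"

```text
time_s: 8.58
ee_pos: [0.4974, 0.2439, 0.1318]
eef_rot: [-1.571, -0.001, 0.188]
force: [1.0, -0.0, 0.1]
grip_width: 0.0336
```

```bash
python3 - <<'E'
from h import *
go(.486,.277,.06,10.8)
E
```

```text
t 8.5833 pos [0.4974 0.2439 0.1318] yaw [-90.   -0.1  10.8] F [ 1.  -0.   0.1] w 0.0336
turn [-0.   -0.    0.02] shift [-0.51  7.18  3.47]
```

Emit:
send_rows:
  series: "0 0 0 -0.5 0 3.5 -0.8;0 0 0 -0.5 0 3.5 -0.8;0 0 0 -0.5 2 3.5 -0.8;0 0 0 -0.5 4 3.5 -0.8;0 0 0 -0.5 6 3.5 -0.8;0 0 0 -0.5 6 3.5 -0.8;0 0 0 -0.5 6 3.5 -0.8;0 0 0 -0.5 6 3.5 -0.8;0 0 0 -0.5 6 3.5 -0.8;0 0 0 -0.5 6 3.5 -0.8"

```text
time_s: 9.42
ee_pos: [0.4874, 0.2757, 0.0718]
eef_rot: [-1.57, -0.002, 0.189]
force: [0.5, -0.2, -0.8]
grip_width: 0.0335
```

```bash
python3 - <<'E'
from h import *
go(.486,.277,.04,10.8)
a=camera("wrist")[:,:,::-1];cv2.imwrite("pics/w4.png",a)
E
```

```text
t 9.4167 pos [0.4874 0.2757 0.0718] yaw [-90.   -0.1  10.8] F [ 0.5 -0.2 -0.8] w 0.0335
turn [-0.01  0.    0.02] shift [-0.12  3.18  0.15]
```

View pics/w4.png

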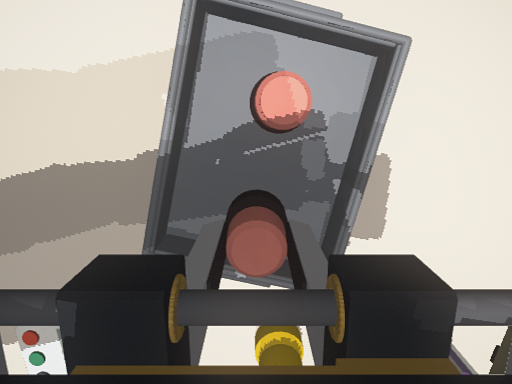

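Vial A stands upright in the tote at (283,100). The held vial at (257,240) is inside the rim. Lower and release.

Emit:
send_rows:
  series: "0 0 0 0 1.5 0.1 -0.8;0 0 0 0 2.7 0.1 -0.8;0 0 0 0 3.1 0.1 -0.8;0 0 0 0 3.2 0.1 -0.8;0 0 0 0 3.2 0.1 0.1;0 0 0 0 3.2 0.1 0.1;0 0 0 0 3.2 0.1 0.1;0 0 0 0 3.2 0.1 0.1;0 0 0 0 3.2 0.1 0.1;0 0 0 0 1.5 0.1 0.1"

```text
time_s: 10.3
ee_pos: [0.4853, 0.2758, 0.0531]
eef_rot: [-1.572, 0.004, 0.189]
force: [0.8, -0.0, -0.7]
grip_width: 0.0517
```

```bash
python3 - <<'E'
from h import *
go(.475,-.2967,.16,-78)
E
```

```text
t 10.3 pos [0.4853 0.2758 0.0531] yaw [-90.1   0.3  10.8] F [ 0.8 -0.  -0.7] w 0.0517
turn [ 0.05 17.76 -0.03] shift [-11.79 -10.57 -56.06]
```

Emit:
send_rows:
  series: "0 0 0 0 -4 0 0.1;0 0 0 0 -8 0 0.2;0 3 0 -1 -10.6 -4 0.3;0 17.8 0 -11.8 -10.6 -56 0.3;0 17.8 0 -11.8 -10.6 -56 0.3;0 17.8 0 -11.8 -10.6 -56 0.3;0 17.8 0 -11.8 -10.6 -56 0.3;0 17.8 0 -11.8 -10.6 -56 0.3;0 17.8 0 -11.8 -10.6 -56 0.3;0 17.8 0 -11.8 -10.6 -56 0.3"

```text
time_s: 11.13
ee_pos: [0.4794, -0.0522, 0.16]
eef_rot: [-1.57, -0.0, -0.817]
force: [1.1, -0.6, 0.4]
grip_width: 0.0612
```

```bash
python3 - <<'E'
from h import *
go(.475,-.2967,.17,-78)
E
```

```text
t 11.1333 pos [ 0.4794 -0.0522  0.16  ] yaw [-90.   -0.  -46.8] F [ 1.1 -0.6  0.4] w 0.0612
turn [-0.01  6.23  0.  ] shift [ 17.53  -0.99 -17.04]
```

Emit:
send_rows:
  series: "0 6.2 0 17.5 -1 -17 0.3;0 6.2 0 17.5 -1 -17 0.3;0 6.2 0 17.5 -1 -17 0.3;0 6.2 0 17.5 -1 -17 0.3;0 6.2 0 17.5 -1 -17 0.3;0 6.2 0 17.5 -1 -17 0.3;0 6.2 0 17.5 -1 -17 0.3;0 6.2 0 17.5 -1 -17 0.3;0 6.2 0 17.5 -1 -17 0.3;0 6.2 0 17.5 -1 -17 0.3"

```text
time_s: 11.97
ee_pos: [0.4772, -0.2932, 0.1698]
eef_rot: [-1.571, 0.0, -1.351]
force: [0.3, 0.0, 0.5]
grip_width: 0.0613
```

```bash
python3 - <<'E'
from h import *
go(.473,-.2976,.045,-78)
a=camera("wrist")[:,:,::-1];cv2.imwrite("pics/w5.png",a)
E
```

```text
t 11.9667 pos [ 0.4772 -0.2932  0.1698] yaw [-90.    0.  -77.4] F [0.3 0.  0.5] w 0.0613
turn [ 0.    0.12 -0.  ] shift [ 0.34 12.48 -0.51]
```

View pics/w5.png

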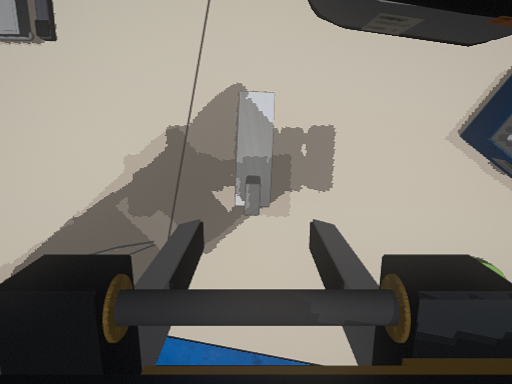

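The wedge lies with its thin end at (239–274, 92) and its thick end at (235–270, 206). The dark grip is at (245–260, 177–214), inside the jaw gap.

```bash
python3 - <<'E'
from h import *
np.set_printoptions(precision=4,suppress=True)
o=get_obs();P=lambda u,v,z:pt("wrist",(u,v),z,o)[:2]
t1,t2=P(239,92,.004),P(274,93,.004);k1,k2=P(235,205,.024),P(270,207,.024)
print("thin",t1,t2,"thick",k1,k2,np.linalg.norm(t1-t2),np.linalg.norm(k1-k2))
T=(t1+t2)/2;K=(k1+k2)/2;d=T-K;print("len",np.linalg.norm(d),"yaw",np.degrees(np.arctan2(d[1],d[0])))
d/=np.linalg.norm(d);print("origin est",T-d*.097,K+d*.018)
g=[P(245,214,.064),P(259,214,.064),P(246,185,.064),P(260,185,.064),P(246,177,.064),P(260,177,.064)];print("grip top",g)
E
```

```text
thin [ 0.5606 -0.2572] [ 0.5674 -0.2917] thick [ 0.4501 -0.2773] [ 0.4558 -0.3129] 0.03521592614874025 0.03600550325626209
len 0.11295175527683922 yaw 10.529687659879812
origin est [ 0.4686 -0.2922] [ 0.4707 -0.2918]
grip top [array([ 0.4552, -0.2881]), array([ 0.458 , -0.3004]), array([ 0.4817, -0.2833]), array([ 0.4844, -0.2954]), array([ 0.4887, -0.2817]), array([ 0.4914, -0.2938])]
```

Emit:
send_rows:
  series: "0 0.4 0 -0.3 4 -0.7 0.3;0 0.4 0 -0.3 8 -0.7 0.1;0 0.4 0 -0.3 11 -0.7 0;0 0.4 0 -0.3 13 -0.7 -0.1;0 0.4 0 -0.3 14 -0.7 -0.1;0 0.4 0 -0.3 14 -0.7 -0.2;0 0.4 0 -0.3 14 -0.7 -0.3;0 0.4 0 -0.3 14 -0.7 -1;0 0.4 0 -0.3 14 -0.7 -1;0 0.4 0 -0.3 14 -0.7 -1"
  newtons: 35

```text
time_s: 12.85
ee_pos: [0.4701, -0.2931, 0.0309]
eef_rot: [-1.569, -0.001, -1.387]
force: [-0.3, 1.9, 1.0]
grip_width: 0.0161
```

Emit:
send_rows:
  series: "0 0 0 0 0 0 -1;0 0 0 0 0 0 -1;0 0 0 0 0 0 -1;0 0 0 0 0 0 -1;0 0 0 0 0 0 -1;0 0 0 0 0 0 -1;0 0 0 0 0 0 -1;0 0 0 0 0 0 -1;0 0 0 0 0 0 -1;0 0 0 0 0 0 -1"

```text
time_s: 13.68
ee_pos: [0.47, -0.2931, 0.0307]
eef_rot: [-1.57, -0.001, -1.387]
force: [-2.3, 1.0, 6.9]
grip_width: 0.0137
```

```bash
python3 - <<'E'
from h import *
go(.448,-.0211,.040,-79.2)
a=camera("top")[:,:,::-1];cv2.imwrite("pics/t2.png",a)
E
```

```text
t 13.6833 pos [ 0.47   -0.2931  0.0307] yaw [-89.9  -0.1 -79.5] F [-2.3  1.   6.9] w 0.0137
turn [-0.01 -0.06  0.01] shift [-27.14  -0.95   2.8 ]
```

Emit:
send_rows:
  series: "0 0 0 0 -0.5 0 -1;0 0 0 0 -1 0 -1;0 0 0 -3 -1 0.3 -1;0 0 0 -27.1 -1 2.8 -1;0 0 0 -27.1 -1 2.8 -1;0 0 0 -27.1 -1 2.8 -1;0 0 0 -27.1 -1 2.8 -1;0 0 0 -27.1 -1 2.8 -1;0 0 0 -27.1 -1 2.8 -1;0 0 0 -27.1 -1 2.8 -1"

```text
time_s: 14.57
ee_pos: [0.4469, -0.0169, 0.0402]
eef_rot: [-1.571, 0.001, -1.383]
force: [-0.2, -0.4, -0.8]
grip_width: 0.0136
```

```bash
python3 - <<'E'
from h import *
np.set_printoptions(precision=4,suppress=True)
go(.448,-.0211,.0305,-79.2)
o=get_obs();a=camera("wrist")[:,:,::-1];cv2.imwrite("pics/w6.png",a)
E
```

```text
t 14.5667 pos [ 0.4469 -0.0169  0.0402] yaw [-90.    0.  -79.3] F [-0.2 -0.4 -0.8] w 0.0136
turn [ 0.   -0.01 -0.01] shift [0.44 0.97 0.03]
```

View pics/w6.png

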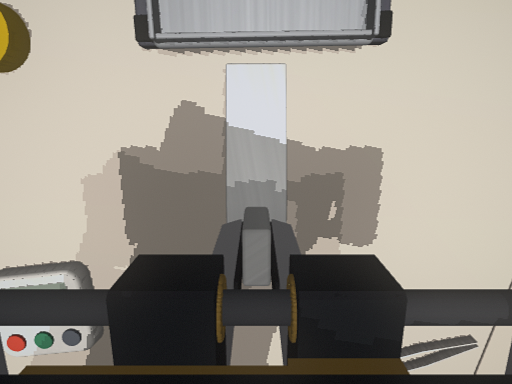

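The gripped wedge's thin end is at (226–286, 64), lined up with the tray front. The rail feet are at about (147,48) and (381,45).

```bash
python3 - <<'E'
from h import *
np.set_printoptions(precision=4,suppress=True)
o=get_obs();P=lambda u,v,z:pt("wrist",(u,v),z,o)[:2]
a,b=P(147,49,0),P(381,46,0);m=(a+b)/2;e=a-b;y=e/np.linalg.norm(e);x=np.array([y[1],-y[0]])
a2,b2=P(137,43,.011),P(391,40,.011);print("rails top",a2,b2,(a2+b2)/2,np.linalg.norm(a2-b2))
print("rails bottom",a,b,m,np.linalg.norm(e),"yaw",np.degrees(np.arctan2(x[1],x[0])))
t=P(256,64,.0135);print("tip",t,"in capper x,y",(t-m)@x,(t-m)@y)
w1,w2=P(226,64,.0135),P(286,64,.0135);print(w1-w2,np.degrees(np.arctan2(-(w1-w2)[0],(w1-w2)[1])))
E
```

```text
rails top [0.5408 0.0698] [ 0.5703 -0.0767] [ 0.5556 -0.0034] 0.1493708834855701
rails bottom [0.54   0.0673] [ 0.5688 -0.0752] [ 0.5544 -0.0039] 0.14542274001097374 yaw 11.45122825070963
tip [ 0.5422 -0.0013] in capper x,y -0.011462149728320258 0.005052872317159353
[-0.0066  0.0348] 10.76726054942797
```

Emit:
send_rows:
  series: "0 0 0 0.4 0 0 -1;0 0 0 0.4 0.4 0 -1;0 0 0 0.4 0.8 0 -1;0 0 0 0.4 0.95 0 -1;0 0 0 0.4 0.95 0 -1;0 0 0 0.4 0.95 1 -1;0 0 0 0.4 0.95 2 -1;0 0 0 0.4 0.95 3 -1;0 0 0 0.4 0.95 3 -1;0 0 0 0.4 0.95 3 -1"

```text
time_s: 15.45
ee_pos: [0.4793, -0.0207, 0.0306]
eef_rot: [-1.568, -0.001, -1.389]
force: [3.4, 0.2, 3.6]
grip_width: 0.0137
```

```bash
python3 - <<'E'
from h import *
np.set_printoptions(precision=4,suppress=True)
go(.448,-.0211,.0305,-79.2)
o=get_obs();a=camera("wrist")[:,:,::-1];cv2.imwrite("pics/w7.png",a)
E
```

```text
t 15.45 pos [ 0.4793 -0.0207  0.0306] yaw [-89.9  -0.  -79.6] F [3.4 0.2 3.6] w 0.0137
turn [-0.03 -0.08  0.01] shift [-0.53 -0.   -3.08]
```

View pics/w7.png

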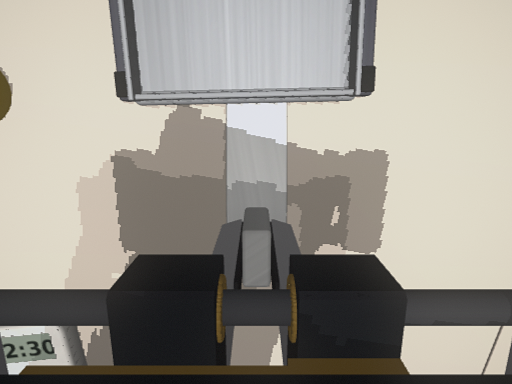

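The thin end has passed under the edge at image row 102, between the rails, about 6 mm right of the middle, which is within the 35 mm allowed. Push on slowly.

Emit:
send_rows:
  series: "0 0 0 0 0 0.5 -1;0 0 0 0 0 1 -1;0 0 0 0 0 1.5 -1;0 0 0 0 0 2 -1;0 0 0 0 0 2.3 -1;0 0 0 0 0 2.6 -1;0 0 0 0 0 2.9 -1;0 0 0 0 0 3.2 -1;0 0 0 0 0 3.4 -1;0 0 0 0 0 3.4 -1"

```text
time_s: 16.33
ee_pos: [0.5099, -0.0149, 0.0304]
eef_rot: [-1.575, 0.0, -1.389]
force: [-17.9, -3.4, 20.9]
grip_width: 0.0136
```

```bash
python3 - <<'E'
from h import *
np.set_printoptions(precision=4,suppress=True)
go(.516,-.0135,.0305,-79.6)
for n in("wrist","scene"):cv2.imwrite(f"pics/{n}8.png",camera(n)[:,:,::-1])
a,b=[cv2.imread(f"pics/scene{i}.png")[150:240,180:290] for i in(0,8)]
cv2.imwrite("pics/c8.png",np.hstack([cv2.resize(i,None,fx=3.6,fy=5,interpolation=cv2.INTER_CUBIC) for i in(a,b)]))
E
```

```text
t 16.3333 pos [ 0.5099 -0.0149  0.0304] yaw [-90.2   0.  -79.6] F [-17.9  -3.4  20.9] w 0.0136
turn [ 0.05  0.01 -0.  ] shift [-0.02 -0.01  0.63]
```

View pics/c8.png

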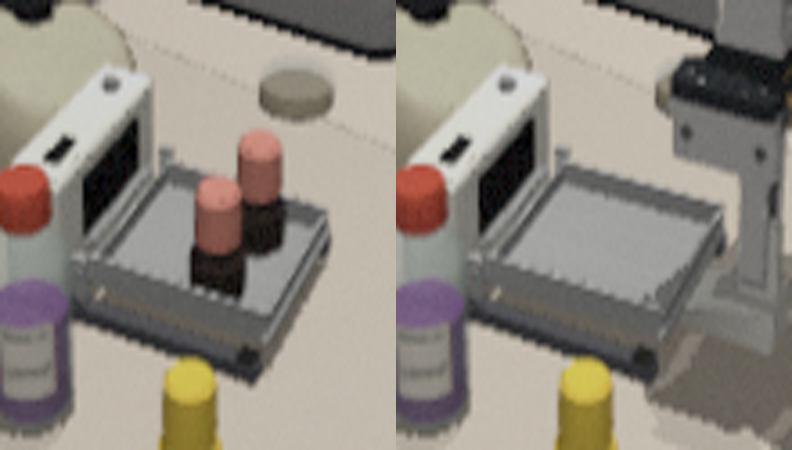

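The tray is nearly unchanged against the start picture. The tip is about 49 mm in, and the arm presses down at 21 N. I'll ease the downward push, go a little further, and then measure the lift by tracking the tray wall in the scene view.

Emit:
send_rows:
  series: "0 0 0 0 -0.1 0 -1;0 0 0 0 -0.2 0 -1;0 0 0 0 -0.2 0.1 -1;0 0 0 0 -0.2 0.2 -1;0 0 0 0 -0.2 0.3 -1;0 0 0 0 -0.2 0.4 -1;0 0 0 0 -0.2 0.4 -1;0 0 0 0 -0.2 0.4 -1;0 0 0 0 -0.2 0.4 -1;0 0 0 0 -0.2 0.4 -1"

```text
time_s: 17.27
ee_pos: [0.5152, -0.0128, 0.0322]
eef_rot: [-1.571, -0.0, -1.387]
force: [-4.4, -2.0, -4.9]
grip_width: 0.0135
```

```bash
cat > lift.py <<'E'
from h import *
import sys
np.set_printoptions(precision=3,suppress=True)
k=sys.argv[1];go(.516,-.0135,.0305,-79.6)
cv2.imwrite(f"pics/scene{k}.png",camera("scene")[:,:,::-1])
A=cv2.imread("pics/scene0.png",0)
def tr(X,Y):  # shift of a patch at world point from picture 0 to picture k
    c=np.array([.556,-.0005]);e=np.array([.982,.187]);n=np.array([-.187,.982])
    return proj("scene",[*(c+e*X+n*Y[0]),Y[1]])
pts=[tr(x,(.06,z)) for x,z in((.004,.030),(.02,.030),(.04,.032),(.10,.032))]+[tr(.0,(.066,.005)),tr(.152,(.06,.07))]
p=np.array(pts,np.float32).reshape(-1,1,2)
exp=[tr(x,(.06,z+.004*(140-1000*x)/140))-tr(x,(.06,z)) for x,z in((.004,.030),(.02,.030),(.04,.032),(.10,.032))]
print("expected for 4mm",np.array(exp)[:,1])
for f in(8,k):
    B=cv2.imread(f"pics/scene{f}.png",0)
    q,s,e=cv2.calcOpticalFlowPyrLK(A,B,p,None,winSize=(9,9),maxLevel=0)
    print(f,"dv",(q-p)[:,0,1],"err",e.ravel())
E
python3 lift.py 9
```

```text
t 17.2667 pos [ 0.515 -0.013  0.032] yaw [-90.   -0.  -79.5] F [-4.4 -2.  -4.9] w 0.0135
turn [0.   0.02 0.  ] shift [0.08 0.17 0.07]
expected for 4mm [-1.366 -1.201 -0.998 -0.393]
8 dv [ -2.048 -49.36  -35.499  -0.015   5.674   0.014] err [ 6.884 89.545 15.131  3.305 44.283  2.818]
9 dv [ -3.524 -49.517 -35.726  -0.379   6.402   0.011] err [ 7.548 90.002 14.807  3.858 41.329  3.079]
```

Emit:
send_rows:
  series: "0 0 0 0 0.05 0 -1;0 0 0 0 0.1 0 -1;0 0 0 0 0.13 0 -1;0 0 0 0 0.13 0.05 -1;0 0 0 0 0.13 0.1 -1;0 0 0 0 0.13 0.1 -1;0 0 0 0 0.13 0.1 -1;0 0 0 0 0.13 0.1 -1;0 0 0 0 0.13 0.1 -1;0 0 0 0 0.13 0.1 -1"

```text
time_s: 18.15
ee_pos: [0.5162, -0.0126, 0.0309]
eef_rot: [-1.571, 0.0, -1.387]
force: [-3.3, 0.1, -6.1]
grip_width: 0.0138
```

```bash
python3 - <<'E'
from h import *
np.set_printoptions(precision=2,suppress=True)
go(.516,-.0135,.0305,-79.6)
cv2.imwrite("pics/scene10.png",camera("scene")[:,:,::-1])
cv2.imwrite("pics/wrist10.png",camera("wrist")[:,:,::-1])
g=lambda k:cv2.imread(f"pics/scene{k}.png",0)
A=g(0);B=g(10)
m=np.zeros_like(A);m[190:228,200:262]=255
p=cv2.goodFeaturesToTrack(A,30,.02,3,mask=m)
r={}
for k in(8,9,10):
    q,s,e=cv2.calcOpticalFlowPyrLK(A,g(k),p,None,winSize=(9,9),maxLevel=0);r[k]=(q-p)[:,0],e[:,0]
for i in range(len(p)):
    if max(r[k][1][i] for k in r)<9: print(p[i,0],[r[k][0][i].round(2) for k in r],r[10][1][i])
c=np.array([.556,-.0005]);e=np.array([.982,.187]);n=np.array([-.187,.982])
for X,Y,z in((.0,.06,.031),(.0,.06,.016),(0,-.06,.031),(.0,.066,.0),(.06,.06,.034)):print(X,Y,z,proj("scene",[*(c+e*X+n*Y),z]))
W=[cv2.resize(cv2.imread(f"pics/scene{k}.png")[185:235,200:275],None,fx=5.2,fy=8,interpolation=cv2.INTER_CUBIC) for k in(0,10)]
cv2.imwrite("pics/c10.png",np.hstack(W))
E
```

```text
t 18.15 pos [ 0.52 -0.01  0.03] yaw [-90.    0.  -79.5] F [-3.3  0.1 -6.1] w 0.0138
turn [ 0.    0.02 -0.  ] shift [ 0.09  0.04 -0.04]
[203. 196.] [array([-0.02, -0.04], dtype=float32), array([-0.  , -0.04], dtype=float32), array([ 0.02, -0.11], dtype=float32)] 3.4544754
[200. 215.] [array([-0.05, -0.06], dtype=float32), array([-0.06, -0.06], dtype=float32), array([-0.03, -0.06], dtype=float32)] 2.4247684
[206. 209.] [array([-0.06,  0.07], dtype=float32), array([-0.01,  0.05], dtype=float32), array([0.03, 0.02], dtype=float32)] 2.4201388
[212. 201.] [array([-0.07,  0.02], dtype=float32), array([ 0.17, -0.29], dtype=float32), array([ 0.06, -0.19], dtype=float32)] 5.935571
[239. 224.] [array([ 0.05, -0.02], dtype=float32), array([ 0.07, -0.02], dtype=float32), array([ 0.06, -0.02], dtype=float32)] 2.8013117
[209. 201.] [array([ 0.04, -0.07], dtype=float32), array([ 0.19, -0.22], dtype=float32), array([ 0.12, -0.17], dtype=float32)] 5.8429785
[204. 201.] [array([ 0.13, -0.02], dtype=float32), array([ 0.22, -0.05], dtype=float32), array([ 0.2 , -0.06], dtype=float32)] 4.0829477
[219. 218
[... 531 characters left out ...]
[244. 221.] [array([ 0.12, -0.01], dtype=float32), array([ 0.05, -0.03], dtype=float32), array([ 0.07, -0.04], dtype=float32)] 2.7762346
[208. 216.] [array([ 0.06, -0.03], dtype=float32), array([ 0.1 , -0.01], dtype=float32), array([ 0.11, -0.01], dtype=float32)] 2.7654321
[223. 219.] [array([ 0.08, -0.02], dtype=float32), array([ 0.05, -0.03], dtype=float32), array([ 0.11, -0.01], dtype=float32)] 3.163966
[226. 221.] [array([ 0.04, -0.03], dtype=float32), array([ 0.03, -0.04], dtype=float32), array([ 0.08, -0.02], dtype=float32)] 3.0354939
0.0 0.06 0.031 [252.9  212.62]
0.0 0.06 0.016 [252.75 217.85]
0 -0.06 0.031 [270.72 191.28]
0.0 0.066 0.0 [251.61 224.57]
0.06 0.06 0.034 [230.66 206.  ]
```

View pics/c10.png

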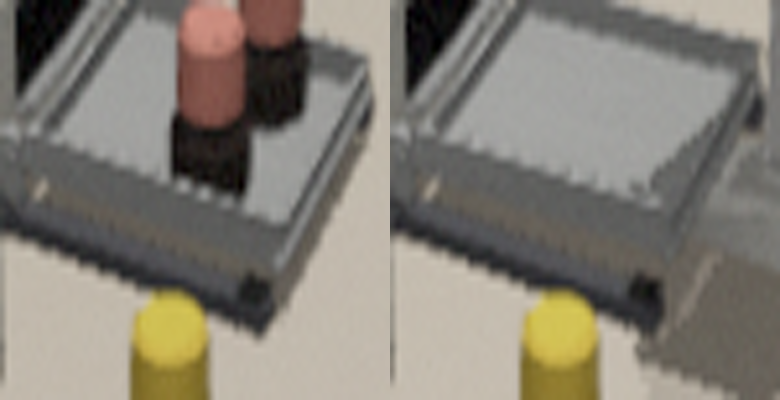

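The tray's front corners have risen about 1.75 px against the start picture (crop (285,222)→(278,208) and (372,62)→(370,48)), which is roughly 4–5 mm. The arm still carries some weight (Fz −6 N), so I'll lower slightly to seat the wedge on the worktop.

Emit:
send_rows:
  series: "0 0 0 0 0.04 0 -1;0 0 0 0 0.08 0 -1;0 0 0 0 0.08 0 -1;0 0 0 0 0.08 0 -1;0 0 0 0 0.08 0 -1;0 0 0 0 0.08 0 -1;0 0 0 0 0.08 0 -1;0 0 0 0 0.08 0 -1;0 0 0 0 0.08 0 -1;0 0 0 0 0.08 0 -1"

```text
time_s: 19.08
ee_pos: [0.5163, -0.0126, 0.0305]
eef_rot: [-1.571, 0.0, -1.387]
force: [-4.4, 1.3, -0.4]
grip_width: 0.0143
```

```bash
python3 - <<'E'
from h import *
np.set_printoptions(precision=2,suppress=True)
go(.516,-.0135,.0305,-79.6)
cv2.imwrite("pics/scene11.png",camera("scene")[:,:,::-1]);t=camera("top")[:,:,::-1]
g=lambda k:cv2.imread(f"pics/scene{k}.png",0).astype(np.float32)
# vertical shift of the tray's far front corner and near front corner, by sub-pixel template match
for name,(u,v) in dict(far=(270,191),near=(253,213)).items():
    for a in(0,8):
        T=g(a)[v-6:v+7,u-6:u+7]
        for k in(8,9,10,11):
            I=cv2.resize(g(k)[v-12:v+13,u-12:u+13],None,fx=8,fy=8,interpolation=cv2.INTER_CUBIC)
            r=cv2.matchTemplate(I,cv2.resize(T,None,fx=8,fy=8,interpolation=cv2.INTER_CUBIC),cv2.TM_CCOEFF_NORMED)
            _,s,_,l=cv2.minMaxLoc(r);print(name,a,k,"du,dv",(l[0]-48)/8,(l[1]-48)/8,round(s,2))
h=cv2.cvtColor(np.ascontiguousarray(t),cv2.COLOR_BGR2HSV)
m=((h[...,0]<12)|(h[...,0]>172))&(h[...,1]>60)&(h[...,1]<170)&(h[...,2]>90)
for ce,s in blobs(m,60): print(ce,s,pt("top",ce,.05))
E
```

```text
t 19.0833 pos [ 0.52 -0.01  0.03] yaw [-90.    0.  -79.5] F [-4.4  1.3 -0.4] w 0.0143
turn [-0.    0.02 -0.  ] shift [ 0.08 -0.   -0.05]
far 0 8 du,dv -1.0 -0.625 0.89
far 0 9 du,dv -1.25 -1.625 0.72
far 0 10 du,dv -1.125 -1.375 0.66
far 0 11 du,dv -0.875 -1.125 0.67
far 8 8 du,dv 0.0 0.0 1.0
far 8 9 du,dv -0.75 -1.0 0.88
far 8 10 du,dv -0.75 -0.75 0.81
far 8 11 du,dv -0.625 -0.5 0.81
near 0 8 du,dv -5.625 -1.875 0.76
near 0 9 du,dv -5.875 -3.0 0.74
near 0 10 du,dv -6.0 -3.125 0.71
near 0 11 du,dv -6.0 -2.875 0.71
near 8 8 du,dv 0.0 0.0 1.0
near 8 9 du,dv -0.5 -0.875 0.9
near 8 10 du,dv -1.875 -1.0 0.86
near 8 11 du,dv -2.125 -0.875 0.86
[106.26 219.08] [100 213  14  13 144] [0.49 0.35 0.05]
[137.76 221.86] [131 215  14  14 146] [0.49 0.28 0.05]
```

Several measures agree: tip about 56 mm in, lift about 3.5–4 mm, wedge at its resting height with Fz near 0, and both vials upright in the tote. Handing in.

```bash
python3 -c "
from station import *
print(hand_in()); print(get_obs()['force'])"
```

```text
the job is handed in; nothing more can be done
None
the job is handed in; nothing more can be done
```

Both vials are in the grey tote, and the wedge is under the middle of the tray's front edge with the gripper still holding it. I handed the job in at about 19 s; no verdict came back.

**Vials:** the last top view put the pink caps at about (0.49, 0.35) and (0.49, 0.28), about 4 cm either side of the tote's middle. I saw vial A standing upright after release, but I took no close-up of vial B after letting it go.

**Wedge:** from the arm's pose, the thin end is about 56 mm in and about 5 mm off the middle. It is back at its resting height, with the vertical force on the tool near zero. It is gripped at 35 N, with about 4 N pushing back.

**Tray lift:** the geometry gives about 4 mm and the scene camera about 3.5 mm at the far front corner. Matching at the near corner was unreliable because the background and shadow had changed, so I did not use it.

**On the way:** the first push pressed down with about 21 N, so I raised the wedge slightly. It then carried some load in the air, and I lowered it back onto the worktop. I viewed 11 pictures, one over the budget.

**Left alone:** I kept clear of the bottle, the petri dish and the yellow look-alike; I did not measure their positions again at the end.

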